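# Slide returned loggers and pucks into their trays

### The arm

A 6-joint arm with a two-finger parallel gripper is mounted at the origin on the work surface. World frame = base frame: x ahead of the robot, y to its left, z up, the work surface at z = 0. Lengths are in m, angles in rad, forces in N, time in s.
With the tool pointing down it reaches from about 0.25 to 0.725 m from the base axis. Payload 4 kg.
Tool frame: the origin (TCP) lies at the very end of the fingers, on their centre line; the grasp point (between the pads) lies 19 mm behind it; z points along the fingers, y is the line along which they close (so a half turn about z gives the same grasp; the last joint's range is limited). The gripper opens to 85 mm and grips with 20 to 120 N. Pads are 22 mm wide; open, the fingers measure 114 mm over their backs; the gripper's body (76 mm by 85 mm) begins 54 mm behind the grasp point. The pads swing forward as they close: fully open they stand 13 mm farther back than shut.
Start: joints at [-1.115, 0.241, 0.005, 1.335, 0, 1.571], TCP at [0.22, -0.449, 0.231] pointing down, gripper open.
Joint ranges: [-2.72, 2.72], [-1.05, 1.87], [-1.09, 1.28], [-1.99, 2.15], [-1.42, 1.44], [-3.14, 3.14]. Speed limits (rad/s): [2.79, 2.79, 3.14, 3.14, 3.14, 3.14].

### API

Orientations are given as a unit quaternion [x, y, z, w].
In Python, from plant import bot gives the robot as it stands.
- The arm moves only by the tool apply_moves, never from a script. Its argument "series" is a list of rows, each a list of 2 entries, a list of its own where there are three numbers: the shift along the tool's x, y, z normalised to -1 to 1, where 1 is 0.15 m, then the turn about the tool's z normalised to -1 to 1, where 1 is pi/2 rad. A call has 1 to 20 rows; each row is the pose to reach, as a shift and turn from the pose commanded when the call began, along the tool's axes at that moment; what a row does not reach only later rows make up. A row lasts 1/10 s, in which the tool goes at most 50 mm and 8.59 degrees, less where a joint would pass 70% of its speed; a pose out of reach is approached as far as the arm can. A call with a number of a shift or a turn outside -1 to 1 is refused whole. A call with a gripper value outside its range is refused whole. "jaw" is the opening, from 0 (shut) to 1 (fully open), set as the call begins (left out, the last holds). The fingers move at their own pace and stop on an object; the grip force is fixed at half the most. Time passes only in rows, so rows that repeat a pose let the fingers close. It gives the time, the measured TCP pose, the force, the opening and the grip force at its end, in the units of the state.
- bot.sense(): the state, without advancing time (a new reading comes with each control period).
- bot.snapshot(name): name is "side" or "top" or "wrist"; returns the picture (420x560x3 uint8, red, green, blue); there is no depth.
- bot.get_calibration(name): a dict with "fovy" (degrees; the focal length in pixels is half the picture's height over the tangent of half this angle, whatever the lens; pixels are square), "cx", "cy" (the principal point, pixels), "T" (4x4, takes a point from camera to world coordinates); the wrist camera has in their place "T_tool_cam" (4x4, takes a point from camera to tool coordinates, whose origin is the TCP and whose axes are the flange's). Camera axes: x right, y up, looking along -z (the intrinsics and any distortion apply to the point x, -y, -z); pixel columns grow to the right and rows downward; lengths in m; the calibration is good to about 2 mm. A picture is of the moment at which its call begins: read the wrist's pose just before it. get_calibration takes no time and is no camera call.
- bot.sign_off(): hands the job in; it is judged then, once.
Trained networks look in the newest picture that a camera, given by its name, has taken for a name from the list of things; names that differ only in an ending like _2 or _b are one class to them, and where a whole thing is asked for, a point or a joint stands for the part that bears it (a point fixed in the world has none). Each returns a list of dicts, best first, with "conf" (0 to 1); they miss things now and then, are a little off and sometimes report something else, mostly with a low value. They report only what shows in the picture. A call takes as long as a camera call.
- bot.look_for(camera, name): "centre" ([x, y, z] in m, in the coordinates of the camera as it stood for that picture, good to about 4 mm: the middle of the surface that is visible of it).
- bot.mark_of(camera, name): "centre" ([x, y, z] in m, in the coordinates of the camera as it stood for that picture, good to about 4 mm: a listed point, or the origin of a listed thing).
The state is a dict: "clock": time; "qpos": joint angles; "qd": joint speeds; "joint_efforts": joint torques, N m; "ee_pos": TCP position; "eef_rot": TCP orientation; "force": force on the tool from outside, world axes, zero at the start; "moment": the same for the moment, N m; "finger_gap": opening from 0.0 (shut) to 1.0 (fully open); "finger_force": force on a finger pad.
Only numpy, scipy, OpenCV 4.12 (cv2) and the standard library are available. Lean on these libraries where they do the work, as an engineer would, in place of code of your own. Each camera call takes 0.05 s, during which the arm holds its last target. There are 200 camera calls.

### The job

Check in the three sensors lying in the middle of the desk: slide each one flat along the desk top, without lifting it, into the open-mouthed side tray whose ledge shows a sample of the same kind (box-shaped logger or round puck), until nothing of it sticks out of the mouth. Leave the pens, the flask, the mug and the tape roll where they are, standing or lying as they do, and leave the sensors lying flat and at rest.

Things in the scene. Friction and masses are not known exactly. Their poses are not given: they have to be found in the camera images.
- logger_a: Box-shaped data logger, black plastic, 84 mm long (its x) by 58 mm wide (its y) by 28 mm high (z), about 0.2 kg, four small sockets on its +x end. Origin at the centre of its underside. To be sorted; lies on the desk between the trays, long side roughly along world y.
- logger_b: Box-shaped data logger, black plastic, 84 mm long (its x) by 58 mm wide (its y) by 28 mm high (z), about 0.2 kg, four small sockets on its +x end. Origin at the centre of its underside. To be sorted; a second logger, same as the first.
- puck: Round sensor puck, black plastic, 70 mm diameter, 30 mm high (straight side to 22 mm, then a bevel), about 0.2 kg. Origin at the centre of its underside. To be sorted. The three sensors lie between the trays in lanes about 115 mm apart in world x, in any order; nothing stands between a sensor and either mouth.
- tray_left: Grey U-shaped tray fixed on the desk, floorless (things slide in on the desk top). Origin: on the desk, mid inner space; +x points into it. Mouth: line x=-70 mm, y -195 to 195 mm, no sill. Inner depth 140 mm, to a solid ledge at x 70 to 150 mm, 36 mm high. End walls 36 mm high, 6 mm thick. On the robot's left (+y), mouth facing the middle of the desk.
- tray_right: Grey U-shaped tray fixed on the desk, floorless (things slide in on the desk top). Origin: on the desk, mid inner space; +x points into it. Mouth: line x=-70 mm, y -195 to 195 mm, no sill. Inner depth 140 mm, to a solid ledge at x 70 to 150 mm, 36 mm high. End walls 36 mm high, 6 mm thick. On the robot's right (-y), mouth facing the middle of the desk.
- sample_logger: Sample logger fixed on the ledge of one of the two trays (left, y > 0, or right, y < 0), marking the tray for loggers; same looks and size as the loggers. Origin at the centre of its underside, 36 mm above the desk.
- sample_puck: Sample puck fixed on the ledge of the other tray, marking the tray for pucks; same looks and size as the puck. Origin at the centre of its underside, 36 mm above the desk.
- pen_near: Bystander: a pen, 135 mm long (x) and about 11 mm thick, lying flat between the sensors, roughly along world y. Origin at the middle, on its underside. It lies between the first and second lanes from the robot.
- pen_far: Bystander: a pen, 135 mm long (x) and about 11 mm thick, lying flat between the sensors, roughly along world y. Origin at the middle, on its underside. It lies between the second and third lanes from the robot.
- flask: Bystander: steel vacuum flask standing beyond the sensors, 68 mm diameter, 205 mm high, origin at the centre of its foot.
- mug: Bystander: white mug beyond the sensors, 80 mm diameter, 90 mm high, origin at the centre of its foot.
- tape: Bystander: clear tape roll lying flat beyond the sensors, 90 mm diameter, 24 mm high, origin at the centre of its underside.

How it is judged:
By the outcome, as a careful person would: the job done as asked, in the order asked, and still so for the second after the job is handed in, with the robot touching nothing.
It also fails if it takes over 56 s, if anything falls off the work surface, if the arm or the gripper's body presses on something with over 40 N, if the wrist force passes 120 N, or if a joint passes its speed limit or range.

## Working session

There is one attempt and no reset: what is moved stays moved. The work goes in short steps, Python scripts to look and compute and a tool call to move; the robot and the scene stay as the last step left them, time stands still between calls to the robot, and variables do not carry over. Pictures are saved under pics/ and viewed, at most 10 in all, crops included, and the job is handed in when it is done.

Besides the shell and the picture viewer there is one more tool, called after "Call:" by a JSON object that holds its "op" and its "data", one argument or row to a line. apply_moves: Moves the arm, as the interface text tells. Scaled input: -1 to 1 covers 0.15 m each way for a shift and pi/2 rad each way for a turn. Its arguments: {"type":"object","properties":{"series":{"type":"array","items":{"type":"array"}},"jaw":{"type":"number"}},"required":["series"]}

```bash
mkdir -p pics; cat > h.py <<'E'
from plant import bot
import numpy as np, cv2
def world(cam,c):
    T=np.array(bot.get_calibration(cam)["T"]); return (T@np.r_[c,1])[:3]
E
python3 - <<'E'
from h import *
for cam in("top","side"):
    im=bot.snapshot(cam); cv2.imwrite(f"pics/{cam}0.png",im[:,:,::-1])
    print(cam,{k:v for k,v in bot.get_calibration(cam).items() if k!="T"})
    for n in ["logger_a","puck","sample_logger","sample_puck","tray_left","tray_right","pen_near","flask","mug","tape"]:
        if cam=="side" and n in("flask","mug","tape","pen_near"):continue
        for f in (bot.mark_of,):
            print(n,[(np.round(world(cam,d["centre"]),3).tolist(),round(d["conf"],2)) for d in f(cam,n)])
s=bot.sense();print(s["ee_pos"],s["eef_rot"],s["clock"],s["finger_gap"])
E
```

```text
top {'fovy': 44.67311804193526, 'cx': 271.70672046388665, 'cy': 200.67177440154543}
logger_a [([0.425, 0.058, -0.004], 0.92), ([0.652, -0.019, 0.0], 0.6)]
puck [([0.542, 0.029, -0.001], 0.55)]
sample_logger [([0.52, 0.402, 0.034], 0.91)]
sample_puck [([0.496, -0.376, 0.033], 0.81)]
tray_left [([0.536, 0.289, -0.001], 0.96)]
tray_right [([0.537, -0.271, 0.0], 0.85)]
pen_near [([0.483, 0.025, 0.001], 0.75), ([0.52, 0.4, 0.036], 0.74)]
flask [([0.773, 0.001, 0.001], 0.84)]
mug [([0.766, 0.128, 0.002], 0.74)]
tape [([0.772, -0.132, -0.003], 0.76)]
side {'fovy': 47.910069935424545, 'cx': 278.46959632182035, 'cy': 209.45567093979298}
logger_a [([0.425, 0.057, -0.002], 0.98), ([0.775, -0.127, 0.0], 0.31)]
puck [([0.544, 0.029, 0.001], 0.68)]
sample_logger [([0.52, 0.396, 0.033], 0.73)]
sample_puck [([0.5, -0.38, 0.037], 0.6)]
tray_left [([0.534, 0.286, 0.001], 0.9)]
tray_right [([0.533, -0.268, 0.001], 0.81)]
[ 0.22007242 -0.44897613  0.23131699] [9.74147595e-01 2.25912511e-01 6.14945768e-06 8.65783114e-07] 0.9 1.004909823878417
```

View pics/top0.png

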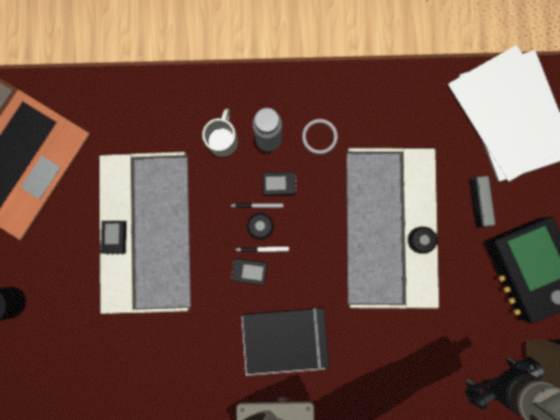

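View pics/side0.png

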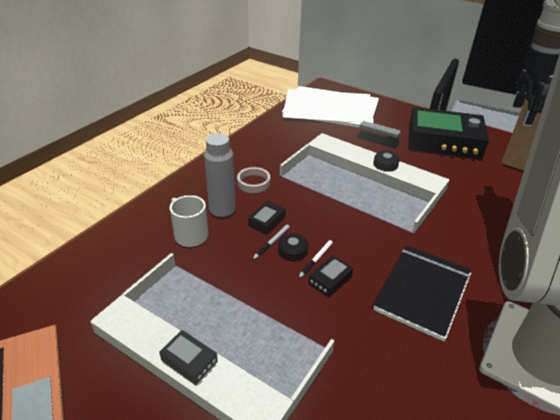

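The top view shows the near logger (about 249,271) and the far logger (279,184), with the puck between them (260,226) and the pens at rows 249 and 206. The left tray's ledge has the sample logger (113,237), and the right tray's has the sample puck (424,240). The side view agrees. So both loggers go left and the puck goes right. I'll push with the fingers partly closed as a two-point pusher, with the tool turned so its x is world +y.

Call:
{"op": "apply_moves", "data": {
  "series": [
    [[0.81,-0.62,0],-0.71],
    [[0.81,-0.62,0],-0.71],
    [[0.81,-0.62,0],-0.71],
    [[0.81,-0.62,0],-0.71],
    [[0.81,-0.62,0],-0.71],
    [[0.81,-0.62,0],-0.71],
    [[0.81,-0.62,0],-0.71],
    [[0.81,-0.62,0],-0.71],
    [[0.81,-0.62,0],-0.71],
    [[0.81,-0.62,0],-0.71]
  ],
  "jaw": 0.35
}}

```text
clock: 1.9
ee_pos: [0.2883, -0.312, 0.2314]
eef_rot: [0.708, 0.707, 0.0, 0.0]
force: [-0.5, -0.0, -0.1]
finger_gap: 0.351
finger_force: 0.0
```

Call:
{"op": "apply_moves", "data": {
  "series": [
    [[0.84,0.46,0],0],
    [[0.84,0.46,0],0],
    [[0.84,0.46,0],0],
    [[0.84,0.46,0],0]
  ]
}}

```text
clock: 2.3
ee_pos: [0.359, -0.1823, 0.2314]
eef_rot: [0.705, 0.71, 0.001, -0.0]
force: [0.4, -0.9, 0.8]
finger_gap: 0.349
finger_force: 0.0
```

Call:
{"op": "apply_moves", "data": {
  "series": [
    [[0.84,0.46,0],0],
    [[0.84,0.46,0],0],
    [[0.84,0.46,0],0],
    [[0.84,0.46,0],0],
    [[0.84,0.46,0],0],
    [[0.84,0.46,0],0]
  ]
}}

```text
clock: 2.9
ee_pos: [0.4256, -0.0609, 0.2312]
eef_rot: [0.708, 0.707, -0.0, -0.0]
force: [-0.8, -0.7, -1.1]
finger_gap: 0.349
finger_force: 0.0
```

```bash
python3 - <<'E'
from h import *
from scipy.spatial.transform import Rotation as R
s=bot.sense();print(s["ee_pos"],s["eef_rot"])
im=bot.snapshot("wrist");cv2.imwrite("pics/w1.png",im[:,:,::-1])
c=bot.get_calibration("wrist");print({k:v for k,v in c.items() if k!="T_tool_cam"})
T=np.eye(4);T[:3,:3]=R.from_quat(s["eef_rot"]).as_matrix();T[:3,3]=s["ee_pos"];T=T@np.array(c["T_tool_cam"])
for n in ["logger_a","puck","pen_near"]:
    print(n,[(np.round((T@np.r_[d["centre"],1])[:3],3).tolist(),round(d["conf"],2)) for d in bot.mark_of("wrist",n)])
E
```

```text
[ 0.42564779 -0.06088771  0.23117634] [ 7.07596944e-01  7.06616148e-01 -4.10811385e-04 -1.21098263e-04]
{'fovy': 59.5839737358666, 'cx': 283.57091725663696, 'cy': 209.93258370446162}
logger_a [([0.652, -0.022, -0.002], 0.8), ([0.423, 0.062, -0.003], 0.71)]
puck [([0.54, 0.026, -0.004], 0.82)]
pen_near [([0.485, 0.019, 0.004], 0.68)]
```

View pics/w1.png

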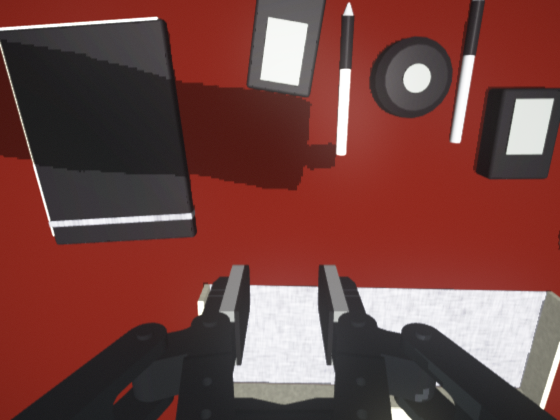

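The wrist view shows the near logger at (285,45), leaning about 9° clockwise. The near pen is at (345,80), the puck at (412,78) and the far logger at (520,132). The lane behind the logger is free, so I'll descend there.

Call:
{"op": "apply_moves", "data": {
  "series": [
    [[0.1,-0.01,0.33],0],
    [[0.1,-0.01,0.66],0],
    [[0.1,-0.01,1],0],
    [[0.1,-0.01,1],0]
  ]
}}

```text
clock: 3.5
ee_pos: [0.4186, -0.045, 0.0762]
eef_rot: [0.708, 0.707, -0.004, -0.005]
force: [-1.2, 0.8, -0.6]
finger_gap: 0.349
finger_force: 0.0
```

Call:
{"op": "apply_moves", "data": {
  "series": [
    [[0,0,0.25],0],
    [[0,0,0.4],0],
    [[0,0,0.49],0],
    [[0,0,0.49],0],
    [[0.1,0,0.49],0],
    [[0.2,0,0.49],0],
    [[0.26,0,0.49],0],
    [[0.32,0,0.49],0],
    [[0.38,0,0.49],0],
    [[0.44,0,0.49],0],
    [[0.5,0,0.49],0],
    [[0.5,0,0.49],0]
  ]
}}

```text
clock: 4.7
ee_pos: [0.4244, 0.0313, 0.0077]
eef_rot: [0.706, 0.708, 0.0, -0.001]
force: [-0.3, -0.0, -0.1]
finger_gap: 0.35
finger_force: 0.0
```

```bash
cat >> h.py <<'E'
def chk(cam,names,pic=None):
    s=bot.sense();print(s["clock"],np.round(s["ee_pos"],4),np.round(s["force"],1))
    im=bot.snapshot(cam)
    if pic: cv2.imwrite(pic,cv2.resize(im[100:340,80:460],None,fx=2,fy=2,interpolation=2)[:,:,::-1])
    for n in names: print(n,[(np.round(world(cam,d["centre"]),3).tolist(),round(d["conf"],2)) for d in bot.mark_of(cam,n)])
E
python3 -c "
from h import *
chk('top',['logger_a','pen_near'],'pics/t1.png')"
```

```text
4.7 [0.4244 0.0313 0.0077] [-0.3 -0.  -0.1]
logger_a [([0.653, -0.018, -0.0], 0.85), ([0.775, -0.131, -0.002], 0.51)]
pen_near [([0.48, 0.027, -0.001], 0.53)]
```

View pics/t1.png

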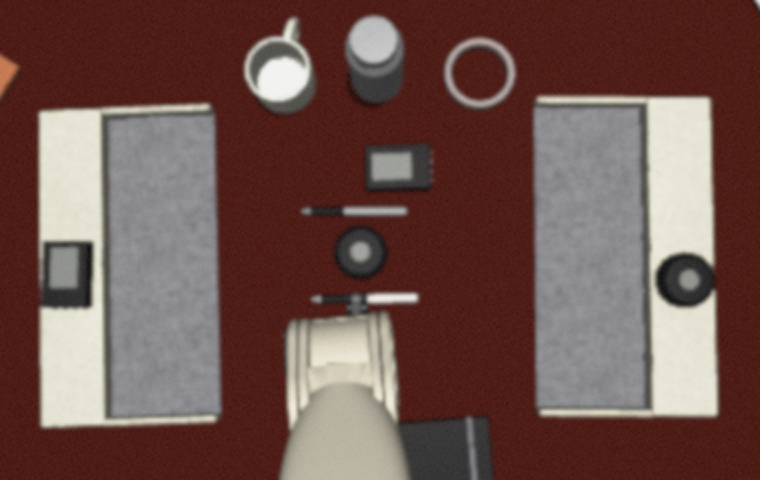

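The arm hides the logger from above. The pens have not moved. I'll continue the push and check from the side camera.

Call:
{"op": "apply_moves", "data": {
  "series": [
    [[0.06,0,0],0],
    [[0.12,0,0],0],
    [[0.18,0,0],0],
    [[0.25,0,0],0],
    [[0.32,0,0],0],
    [[0.39,0,0],0],
    [[0.46,0,0],0],
    [[0.53,0,0],0],
    [[0.6,0,0],0],
    [[0.6,0,0],0]
  ]
}}

```text
clock: 5.85
ee_pos: [0.425, 0.1217, 0.008]
eef_rot: [0.706, 0.708, 0.001, -0.0]
force: [-0.0, 0.7, -0.8]
finger_gap: 0.35
finger_force: 0.0
```

```bash
python3 -c "
from h import *
chk('side',['logger_a','pen_near'],'pics/s1.png')"
```

```text
5.85 [0.425  0.1217 0.008 ] [-0.   0.7 -0.8]
logger_a [([0.652, -0.019, -0.001], 0.91), ([0.419, 0.179, -0.001], 0.65)]
pen_near []
```

View pics/s1.png

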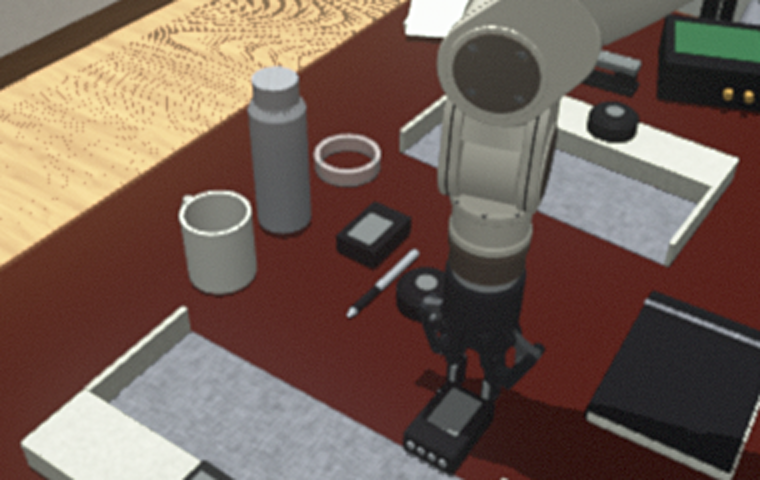

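The logger is flat and square against both fingers at (0.419, 0.179). Next I push it fully in, back off, and rise.

Call:
{"op": "apply_moves", "data": {
  "series": [
    [[0.06,0,0],0],
    [[0.12,0,0],0],
    [[0.19,0,0],0],
    [[0.26,0,0],0],
    [[0.33,0,0],0],
    [[0.4,0,0],0],
    [[0.47,0,0],0],
    [[0.54,0,0],0],
    [[0.6,0,0],0],
    [[0.65,0,0],0],
    [[0.7,0,0],0],
    [[0.73,0,0],0],
    [[0.73,0,0],0],
    [[0.68,0,0],0],
    [[0.6,0,0],0],
    [[0.5,0,-0.2],0],
    [[0.5,0,-0.6],0],
    [[0.5,0,-0.9],0],
    [[0.5,0,-0.9],0]
  ]
}}

```text
clock: 7.9
ee_pos: [0.4286, 0.1955, 0.1491]
eef_rot: [0.708, 0.707, 0.006, 0.002]
force: [1.2, 0.2, -0.2]
finger_gap: 0.345
finger_force: 0.0
```

```bash
python3 -c "
from h import *
chk('side',['logger_a','pen_near','puck'])
chk('top',['logger_a','pen_near','puck'])"
```

```text
7.9 [0.4286 0.1955 0.1491] [ 1.2  0.2 -0.2]
logger_a [([0.653, -0.02, 0.0], 0.94), ([0.42, 0.286, -0.004], 0.72)]
pen_near [([0.482, 0.027, 0.001], 0.52)]
puck [([0.42, 0.284, -0.003], 0.57), ([0.546, 0.025, 0.0], 0.51), ([0.533, 0.287, 0.003], 0.2)]
8.1 [0.4237 0.194  0.1417] [-0.4  0.1 -1. ]
logger_a [([0.653, -0.022, -0.001], 0.88)]
pen_near [([0.479, 0.025, 0.001], 0.57)]
puck [([0.542, 0.03, -0.002], 0.86)]
```

Call:
{"op": "apply_moves", "data": {
  "series": [
    [[-0.28,0.3,0],0],
    [[-0.56,0.6,0],0],
    [[-0.56,0.79,0],0],
    [[-0.56,0.79,0],0],
    [[-0.56,0.79,0.2],0],
    [[-0.56,0.79,0.5],0],
    [[-0.56,0.79,0.75],0],
    [[-0.56,0.79,0.89],0],
    [[-0.56,0.79,0.89],0],
    [[-0.6,0.79,0.89],0],
    [[-0.65,0.79,0.89],0],
    [[-0.7,0.79,0.89],0],
    [[-0.76,0.79,0.89],0],
    [[-0.82,0.79,0.89],0],
    [[-0.88,0.79,0.89],0],
    [[-0.94,0.79,0.89],0],
    [[-1,0.79,0.89],0],
    [[-1,0.79,0.89],0]
  ],
  "jaw": 0.47
}}

```text
clock: 10.1
ee_pos: [0.5431, 0.0436, 0.0093]
eef_rot: [0.708, 0.707, -0.0, 0.0]
force: [0.0, -0.4, -0.1]
finger_gap: 0.471
finger_force: 0.0
```

```bash
python3 -c "
from h import *
chk('side',['puck','pen_near'],'pics/s2.png')"
```

```text
10.1 [0.5431 0.0436 0.0093] [ 0.  -0.4 -0.1]
puck [([0.546, 0.003, 0.002], 0.62)]
pen_near [([0.483, 0.026, 0.0], 0.68)]
```

View pics/s2.png

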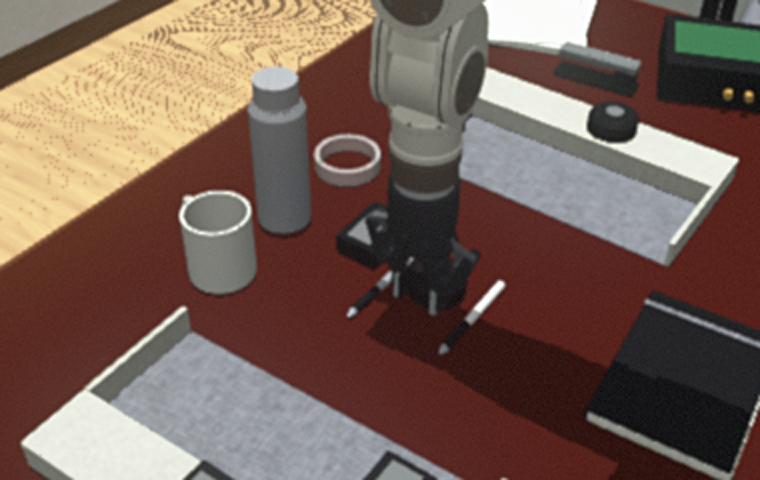

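The puck is cradled between the fingers and the pens haven't moved. I'll continue toward the right tray.

Call:
{"op": "apply_moves", "data": {
  "series": [
    [[-0.05,0,0],0],
    [[-0.12,0,0],0],
    [[-0.19,0,0],0],
    [[-0.27,0,0],0],
    [[-0.35,0,0],0],
    [[-0.43,0,0],0],
    [[-0.51,0,0],0],
    [[-0.59,0,0],0],
    [[-0.67,0,0],0],
    [[-0.75,0,0],0],
    [[-0.82,0,0],0],
    [[-0.88,0,0],0],
    [[-0.93,0,0],0],
    [[-0.93,0,0],0]
  ]
}}

```text
clock: 11.65
ee_pos: [0.5433, -0.0955, 0.0094]
eef_rot: [0.707, 0.707, -0.0, 0.0]
force: [-0.3, -0.3, 0.2]
finger_gap: 0.465
finger_force: 0.0
```

```bash
python3 -c "
from h import *
chk('side',['puck'])
chk('top',['puck','tray_right'])"
```

```text
11.65 [ 0.5433 -0.0955  0.0094] [-0.3 -0.3  0.2]
puck [([0.546, -0.133, -0.0], 0.81)]
11.75 [ 0.5432 -0.0945  0.0094] [ 0.3 -0.2 -0.6]
puck []
tray_right [([0.535, -0.27, -0.003], 0.7)]
```

Call:
{"op": "apply_moves", "data": {
  "series": [
    [[-0.05,0,0],0],
    [[-0.12,0,0],0],
    [[-0.19,0,0],0],
    [[-0.27,0,0],0],
    [[-0.35,0,0],0],
    [[-0.43,0,0],0],
    [[-0.51,0,0],0],
    [[-0.59,0,0],0],
    [[-0.67,0,0],0],
    [[-0.73,0,0],0],
    [[-0.79,0,0],0],
    [[-0.83,0,0],0],
    [[-0.86,0,0],0],
    [[-0.86,0,0],0],
    [[-0.8,0,0],0],
    [[-0.65,0,0],0],
    [[-0.5,0,-0.2],0],
    [[-0.5,0,-0.55],0],
    [[-0.5,0,-0.9],0],
    [[-0.5,0,-0.9],0]
  ]
}}

```text
clock: 13.9
ee_pos: [0.5476, -0.1694, 0.1519]
eef_rot: [0.706, 0.708, 0.003, 0.006]
force: [0.9, 0.2, -0.1]
finger_gap: 0.469
finger_force: 0.0
```

```bash
python3 -c "
from h import *
chk('side',['puck'])
chk('top',['puck','logger_a','pen_far'])"
```

```text
13.9 [ 0.5476 -0.1694  0.1519] [ 0.9  0.2 -0.1]
puck [([0.54, -0.264, 0.002], 0.75)]
14.0 [ 0.5448 -0.1689  0.1468] [ 0.1 -0.2 -0.9]
puck []
logger_a [([0.416, 0.287, -0.005], 0.84), ([0.654, -0.02, 0.001], 0.73)]
pen_far [([0.596, 0.038, -0.001], 0.6)]
```

Call:
{"op": "apply_moves", "data": {
  "series": [
    [[0.2,0.3,0],0],
    [[0.44,0.6,0],0],
    [[0.44,0.73,0],0],
    [[0.44,0.73,0],0],
    [[0.44,0.73,0.2],0],
    [[0.44,0.73,0.5],0],
    [[0.44,0.73,0.75],0],
    [[0.44,0.73,0.91],0],
    [[0.44,0.73,0.91],0],
    [[0.5,0.73,0.91],0],
    [[0.56,0.73,0.91],0],
    [[0.62,0.73,0.91],0],
    [[0.68,0.73,0.91],0],
    [[0.74,0.73,0.91],0],
    [[0.8,0.73,0.91],0],
    [[0.86,0.73,0.91],0],
    [[0.92,0.73,0.91],0],
    [[0.92,0.73,0.91],0]
  ],
  "jaw": 0.35
}}

```text
clock: 16.0
ee_pos: [0.6525, -0.0294, 0.0076]
eef_rot: [0.706, 0.708, 0.0, -0.001]
force: [-0.2, 0.2, -0.3]
finger_gap: 0.351
finger_force: 0.0
```

```bash
python3 -c "
from h import *
chk('side',['logger_a','pen_far','flask','puck'],'pics/s3.png')"
```

```text
16.0 [ 0.6525 -0.0294  0.0076] [-0.2  0.2 -0.3]
logger_a [([0.423, 0.282, -0.001], 0.8), ([0.65, 0.027, -0.002], 0.7)]
pen_far [([0.598, 0.038, -0.003], 0.75), ([0.649, 0.026, 0.002], 0.58)]
flask [([0.773, 0.007, -0.002], 0.63)]
puck [([0.544, -0.263, 0.001], 0.59)]
```

View pics/s3.png

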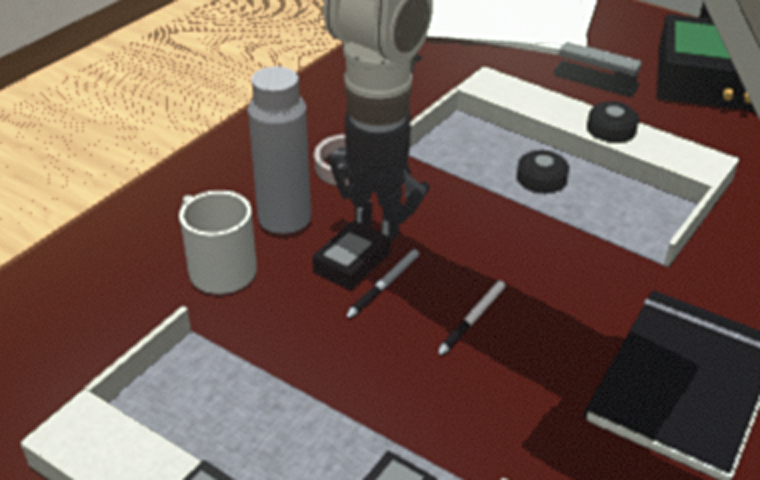

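The puck is in its tray. The far logger is square against the fingers at (0.650, 0.027), and the flask and mug are clear.

Call:
{"op": "apply_moves", "data": {
  "series": [
    [[0.05,0,0],0],
    [[0.12,0,0],0],
    [[0.19,0,0],0],
    [[0.27,0,0],0],
    [[0.35,0,0],0],
    [[0.43,0,0],0],
    [[0.51,0,0],0],
    [[0.59,0,0],0],
    [[0.67,0,0],0],
    [[0.75,0,0],0],
    [[0.81,0,0],0],
    [[0.86,0,0],0],
    [[0.9,0,0],0],
    [[0.9,0,0],0]
  ]
}}

```text
clock: 17.65
ee_pos: [0.6527, 0.1047, 0.0079]
eef_rot: [0.707, 0.708, 0.0, -0.0]
force: [0.4, 0.6, 0.8]
finger_gap: 0.352
finger_force: 0.0
```

```bash
python3 -c "
from h import *
chk('side',['logger_a','mug'])"
```

```text
17.65 [0.6527 0.1047 0.0079] [0.4 0.6 0.8]
logger_a [([0.652, 0.162, 0.0], 0.74), ([0.42, 0.284, -0.002], 0.56)]
mug [([0.771, 0.123, -0.003], 0.59)]
```

Call:
{"op": "apply_moves", "data": {
  "series": [
    [[0.05,0,0],0],
    [[0.12,0,0],0],
    [[0.19,0,0],0],
    [[0.27,0,0],0],
    [[0.35,0,0],0],
    [[0.43,0,0],0],
    [[0.51,0,0],0],
    [[0.59,0,0],0],
    [[0.67,0,0],0],
    [[0.73,0,0],0],
    [[0.79,0,0],0],
    [[0.83,0,0],0],
    [[0.85,0,0],0],
    [[0.85,0,0],0],
    [[0.8,0,0],0],
    [[0.7,0,0],0],
    [[0.62,0,-0.2],0],
    [[0.62,0,-0.55],0],
    [[0.62,0,-1],0],
    [[0.62,0,-1],0]
  ]
}}

```text
clock: 19.8
ee_pos: [0.6553, 0.1953, 0.1645]
eef_rot: [0.708, 0.706, 0.004, 0.002]
force: [0.8, 0.5, 1.0]
finger_gap: 0.348
finger_force: 0.0
```

Call:
{"op": "apply_moves", "data": {
  "series": [
    [[-0.3,-0.3,0],0],
    [[-0.6,-0.6,0],0],
    [[-1,-1,0],0],
    [[-1,-1,0],0],
    [[-1,-1,0],0],
    [[-1,-1,0],0],
    [[-1,-1,0],0]
  ]
}}

```text
clock: 20.5
ee_pos: [0.5037, 0.0462, 0.1584]
eef_rot: [0.707, 0.707, 0.001, 0.001]
force: [-0.1, 0.7, 0.3]
finger_gap: 0.348
finger_force: 0.0
```

```bash
python3 -c "
from h import *
chk('side',['logger_a','puck'])
chk('top',['logger_a','puck','pen_near','flask','mug','tape','tray_left'],'pics/t9.png')"
```

```text
20.5 [0.5037 0.0462 0.1584] [-0.1  0.7  0.3]
logger_a [([0.424, 0.281, -0.004], 0.92), ([0.652, 0.29, 0.0], 0.86)]
puck [([0.544, -0.263, 0.003], 0.82)]
20.65 [0.504  0.0473 0.1578] [-0.1  1.  -0.9]
logger_a [([0.651, 0.289, 0.0], 0.91), ([0.417, 0.286, -0.002], 0.72)]
puck [([0.541, -0.265, 0.002], 0.61)]
pen_near [([0.48, 0.025, -0.002], 0.5)]
flask [([0.773, 0.003, 0.004], 0.63), ([0.417, 0.285, -0.001], 0.45)]
mug [([0.766, 0.129, 0.003], 0.94), ([0.52, 0.401, 0.036], 0.52)]
tape [([0.772, -0.129, -0.003], 0.63)]
tray_left [([0.535, 0.285, -0.001], 0.76)]
```

View pics/t9.png

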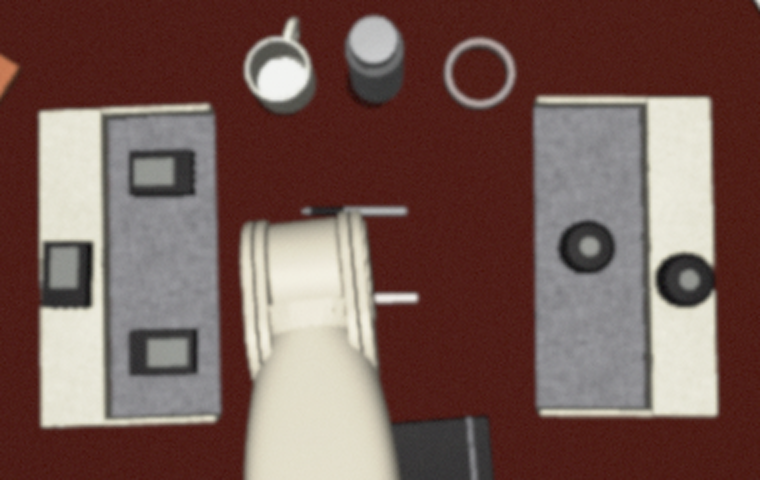

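Both loggers, at (162,172) and (163,352), lie fully inside the left tray, whose mouth is near column 217. The puck (587,247) is fully inside the right tray, whose mouth is near column 535. The bystanders have not moved.

```bash
python3 -c "
from plant import bot
print(bot.sign_off())"
```

```text
the job is handed in; nothing more can be done
None
```

The job is handed in: both loggers are fully inside the left tray and the puck is fully inside the right tray, all lying flat, and in the last pictures the pens, flask, mug and tape roll had not moved.

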